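Close the bench gauge on a spice jar

TASK

I want the width of the jar with the red cap, so stand it upright in the middle of the bench gauge's bed, between the stop and the sliding jaw. Then push the jaw by its black knob until the jar is snug between both faces, pressing gently at about 5 newtons for a moment and never harder than 12, without rocking the jaw off square. Let go and leave the jar standing in the closed gauge; do not disturb the other things.

Things in the scene. Friction and masses are not known exactly. Their poses are not given: they have to be found in the camera images.
- gauge: Bench gauge fixed on the worktop, wooden bed 100 x 280 x 12 mm. Origin on the worktop under the middle of the bed's width, x across the bed, y along the measuring line towards the stop, z up; the bed runs from y = -160 to +120 mm, top at z = 12 mm. All offsets given here are along these axes.
- stop_post (a point): Middle of the front of the fixed aluminium stop post (gauge y = 88 mm, z = 40 mm; post 70 mm wide, top at z = 66 mm). In front of it stands the steel stop face, 56 mm wide, z = 18 to 62 mm, facing -y. A screw sets that face anywhere from gauge y = 45 to 70 mm: different each time, not reported, and rigid under load.
- carriage (a joint): Opening of the sliding carriage, m: the jaw face stands at gauge y = 42 mm minus this value; it closes (value falls) towards +y. Range 0 to 0.100. The carriage slides with about 1.5 N of friction and stays where it is left; it has no spring.
- jaw (a joint): Rocking of the jaw on its carriage about the upright axis of the knob, rad; 0 = square, a spring of about 2 N m/rad brings it back. It rocks when the jar presses the jaw face off its middle (the jar off the measuring line x = 0) or when the jaw is pushed elsewhere than at the knob.
- jaw_face (a point): Middle of the moving jaw's steel face, 56 mm wide, 44 mm high (z = 26 to 70 mm over the worktop), 9 mm thick; its y axis points to the stop.
- jaw_knob (a point): Point on the axis of the round black knob post of the jaw, 18 mm across, 55 mm behind the jaw face on the measuring line, 81 mm over the worktop, 15 mm below the knob's top; below it the post is free down to 38 mm over the worktop. It can be pinched from above at this point.
- jar: Glass spice jar with a red cap and dark label, loose, 44 mm across (cap 45), 108 mm tall, about 0.11 kg. Origin at the centre of its underside, z up. Standing on the bed it slides at the first touch of the jaw with about 1 N, and is held only when it has reached the stop.
- shaker: White salt shaker with a grey domed top, loose, 44 mm across, 90 mm tall; a bystander, to be left alone. Origin at the centre of its underside.
There are look-alikes about, which are no part of the job. Leave any green or purple look-alike of the jar alone.

How it is judged:
By the outcome, as a careful person would: the job done as asked, in the order asked, and still so for the second after the job is handed in, with the robot touching nothing.
It also fails if it takes over 67 s, if anything falls off the work surface, if the arm or the gripper's body presses on something with over 40 N, if the wrist force passes 120 N, or if a joint passes its speed limit or range.

ROBOT

A 7-joint arm with a two-finger parallel gripper is mounted at the origin on a cart in front of the work surface, level with it; the furniture and walls round the work are solid. World frame = base frame: x ahead of the robot, y to its left, z up, the work surface at z = 0. Lengths are in m, angles in degrees, forces in N, time in s.
With the tool pointing down it reaches from about 0.425 to 0.875 m from the base axis. Payload 4.7 kg.
Tool frame: the origin (TCP) lies at the centre of the arm's flange, where the gripper is bolted on; the fingertips stand 182 mm ahead of it and the grasp point (between the pads) lies 164 mm ahead of it (bot.nose_length is the distance from the TCP to the fingertips, in m); z points along the fingers, y is the line along which they close (so a half turn about z gives the same grasp; the last joint's range is limited). The gripper opens to 87 mm and grips with 3 to 60 N. Pads are 19 mm wide; open, the fingers measure 117 mm over their backs; the gripper's body (75 mm by 190 mm) begins 51 mm behind the grasp point.
Start: joints at [-67.145, 18.392, -4.016, 83.108, 1.295, 78.541, -3.26], TCP at [0.244, 0.602, 0.405] pointing down, gripper open.
Joint ranges: [-163.93, 163.93], [-17.29, 119.83], [-79.2, 71.16], [3.27, 140.29], [-89.18, 269.18], [5.43, 117.66], [-154.24, 154.24]. Speed limits (degrees/s): [147.25, 147.25, 180, 180, 180, 180, 180].

INTERFACE

Orientations are given as [roll, pitch, yaw] about the fixed x, y, z axes, in that order (R = Rz(yaw) Ry(pitch) Rx(roll)).
In Python, from rig import bot gives the robot as it stands. Calls block until the motion is done:
- bot.move_pose(position, orientation): joint-space move of the TCP to a pose.
- bot.line_to(position, rot=None, max_speed=0.15): straight line of the TCP; rot=None keeps the orientation; max_speed is the mean speed in m/s.
- bot.movej(angles): joint-space move.
- bot.gripper_to(opening, grasp_force=None): finger opening in m; grasp_force is the grip in N (None keeps the last); returns when the fingers have stopped.
- bot.dwell(seconds).
- bot.solve_ik(position, orientation): joint angles nearest the present ones, or None.
- bot.get_image(name): name is "scene" or "top" or "wrist"; returns a dict with "pixels" (400x640x3 uint8, red, green, blue), "range_z" (400x640 float32, m along the optical axis (not along the pixel's ray), 0 where there is no reading), "fx", "fy", "cx", "cy" (pixels), "k1" (the pictures are not rectified: a ray, as slopes to the right and down, at radius r is drawn at 1 + k1 r^2 times it, then the intrinsics apply), "camera_from_world" (4x4, takes a point from world to camera coordinates). Camera axes: x right, y down, z forward; pixel columns grow to the right and rows downward; lengths in m; the calibration is good to about 2 mm. A picture is of the moment at which its call begins.
A pose or a line that the arm cannot do raises bot.IKError and nothing moves.
- bot.close_job(): hands the job in; it is judged then, once.
Readings, each from a call of its own:
- bot.current_time(): time.
- bot.current_qpos(): joint angles.
- bot.current_joint_velocities(): joint speeds.
- bot.current_tau(): joint torques, N m.
- bot.current_tcp_pos(): TCP position.
- bot.current_orientation(): TCP orientation.
- bot.current_ft_force(): force on the tool from outside, world axes, zero at the start.
- bot.current_wrist_torque(): the same for the moment, N m.
- bot.current_finger_gap(): finger opening in m.
- bot.current_finger_force(): force on a finger pad.
Only numpy, scipy, OpenCV 4.12 (cv2) and the standard library are available. Lean on these libraries where they do the work, as an engineer would, in place of code of your own. Each camera call takes 0.05 s, during which the arm holds its last target. There are 200 camera calls.

## Working session

There is one attempt and no reset: what is moved stays moved. The work goes in short steps, each a Python script; the robot and the scene stay as the last script left them, time stands still between calls to the robot, and variables do not carry over. Pictures are saved under pics/ and viewed, at most 10 in all, crops included, and the job is handed in when it is done.

```bash
ls; mkdir -p pics; cat > h.py <<'E'
import numpy as np, cv2
from rig import bot
def save(im,name): cv2.imwrite('pics/'+name,im['pixels'][:,:,::-1])
def pts(im):
    h,w=im['range_z'].shape
    u,v=np.meshgrid(np.arange(w),np.arange(h))
    xd=(u-im['cx'])/im['fx']; yd=(v-im['cy'])/im['fy']
    x,y=xd.copy(),yd.copy()
    for _ in range(8):
        s=1+im['k1']*(x*x+y*y); x=xd/s; y=yd/s
    z=im['range_z']; P=np.stack([x*z,y*z,z,np.ones_like(z)],-1)
    W=P@np.linalg.inv(im['camera_from_world']).T
    W=W[...,:3]; W[z<=0]=np.nan
    return W
E
python3 - <<'E'
from h import *
a=bot.get_image('scene'); b=bot.get_image('top')
save(a,'s1.png'); save(b,'t1.png')
np.savez('im1.npz',s=pts(a),t=pts(b),sp=a['pixels'],tp=b['pixels'])
print(np.linalg.inv(a['camera_from_world'])[:3,3],np.linalg.inv(b['camera_from_world'])[:3,3],bot.current_time(),bot.current_orientation(),bot.current_finger_gap())
E
```

```text
pics
[ 0.17233008 -0.49325618  0.56560826] [0.43090986 0.1738156  1.03027684] 0.1 [-1.79900787e+02  7.68601944e-03  1.57955774e+02] 0.08681584623851903
```

View pics/s1.png

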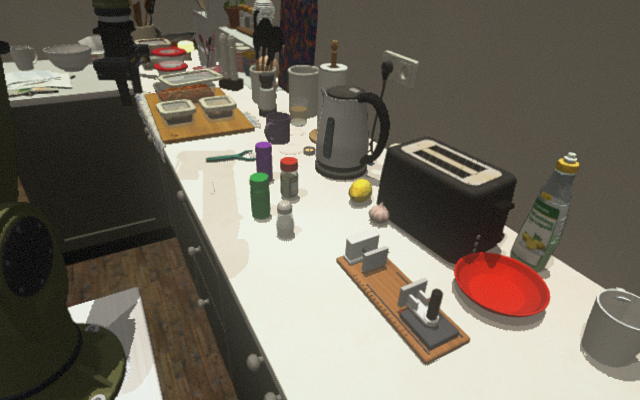

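View pics/t1.png

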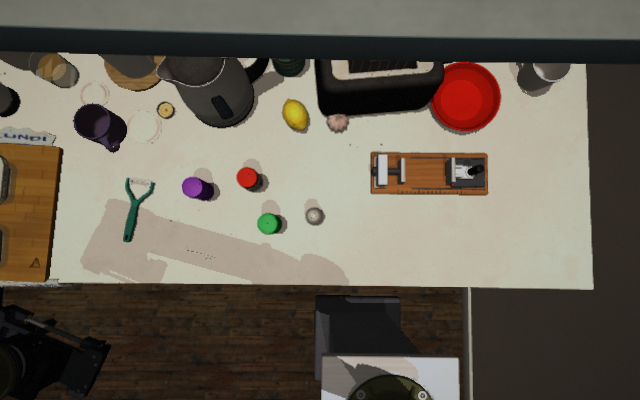

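The scene view shows the red-capped jar (289,178), with the green (260,195), purple (264,160) and shaker (285,218) around it. The gauge is at about (400,300). In the top view the red cap is at (247,178) and the gauge bed spans (371–487, 152–195), with the stop on the left and the knob at about (478,170).

```bash
python3 - <<'E'
from h import *
d=np.load('im1.npz'); t,tp,s,sp=d['t'],d['tp'].astype(int),d['s'],d['sp'].astype(int)
def cl(W,m,n):
    p=W[m]; p=p[~np.isnan(p[:,0])]
    print(n,len(p),'mean',p.mean(0).round(4),'min',p.min(0).round(4),'max',p.max(0).round(4))
    return p
V,U=np.mgrid[:400,:640]
box=lambda u0,u1,v0,v1:(U>=u0)&(U<u1)&(V>=v0)&(V<v1)
red=(tp[...,0]>120)&(tp[...,1]<70)
p=cl(t,red&box(225,270,160,195)&(t[...,2]>.100),'cap top')
print(cv2.minEnclosingCircle(p[:,:2].astype(np.float32)))
for n,b in dict(green=(250,285,205,240),purple=(180,215,172,205),shaker=(303,325,205,228)).items():
    z=t[...,2]; cl(t,box(*b)&(z>.07),n)
g=box(360,500,140,205)
bed=g&(t[...,2]>.007)&(t[...,2]<.02)&(tp[...,0]-tp[...,2]>25)
p=cl(t,bed,'bed'); print(cv2.minAreaRect((p[:,:2]*1000).astype(np.float32)))
# heights
for lo,hi,n in((.057,.0645,'stopface'),(.0645,.068,'66'),(.068,.075,'jaw'),(.088,.105,'knobtop')):
    m=g&(t[...,2]>lo)&(t[...,2]<hi)
    if m.sum()>3:
        p=cl(t,m,n); print(cv2.minAreaRect((p[:,:2]*1000).astype(np.float32)))
print(np.round(t[173,365:492,2]*1000).astype(float).tolist())
print(np.round(t[173,365:492:6,1]*1000).tolist())
# clutter near jar: max heights
cl(t,box(313,448,55,118)&(t[...,2]>.05),'toaster')
cl(t,box(425,505,60,135)&(t[...,2]>.01)&(tp[...,0]>120)&(tp[...,1]<70),'plate')
cv2.imwrite('pics/c.png',cv2.resize(tp[140:205,360:500].astype(np.uint8)[:,:,::-1],None,fx=5,fy=5,interpolation=cv2.INTER_CUBIC))
E
```

```text
cap top 301 mean [0.547  0.3272 0.108 ] min [0.5272 0.3064 0.1038] max [0.5685 0.3474 0.1128]
((0.5470308065414429, 0.3275239169597626), 0.021576479077339172)
green 372 mean [0.4479 0.2798 0.1063] min [0.4256 0.2586 0.0706] max [0.4708 0.3021 0.1118]
purple 428 mean [0.5225 0.4389 0.1036] min [0.501  0.4207 0.0703] max [0.5459 0.4638 0.1137]
shaker 190 mean [0.4675 0.1843 0.0848] min [0.4511 0.1679 0.0749] max [0.4844 0.2011 0.0914]
bed 2944 mean [ 0.5727 -0.0812  0.012 ] min [ 0.5255 -0.2297  0.0071] max [0.6272 0.0506 0.0196]
((575.3370971679688, -89.78474426269531), (99.29814147949219, 280.2377624511719), 0.9118354320526123)
stopface 260 mean [ 0.5738 -0.0117  0.0617] min [ 0.5398 -0.181   0.0572] max [0.6085 0.0407 0.0645]
((577.29345703125, -69.62075805664062), (68.44727325439453, 222.05166625976562), 1.822378158569336)
66 208 mean [5.746e-01 4.000e-04 6.620e-02] min [ 0.5413 -0.1817  0.0645] max [0.6078 0.0391 0.0679]
((576.3515625, -71.14087677001953), (66.27696228027344, 220.8280029296875), 0.9909259676933289)
jaw 122 mean [ 0.5753 -0.0999  0.0702] min [ 0.5434 -0.1755  0.068
[... 753 characters left out ...]
 10.0, 14.0, 11.0, 11.0, 12.0, 10.0, 12.0, 7.0, 10.0, 14.0, 12.0, 14.0, 36.0, 46.0, 49.0, 60.0, 67.0, 68.0, 72.0, 72.0, 70.0, 37.0, 35.0, 36.0, 38.0, 37.0, 38.0, 38.0, 37.0, 37.0, 35.0, 38.0, 35.0, 47.0, 49.0, 55.0, 61.0, 66.0, 66.0, 72.0, 76.0, 79.0, 81.0, 83.0, 83.0, 26.0, 22.0, 25.0, 25.0, 23.0, 10.0, 13.0, 11.0, -2.0, -0.0, -1.0, -4.0]
[61.0, 48.0, 40.0, 28.0, 10.0, -4.0, -14.0, -38.0, -52.0, -66.0, -81.0, -96.0, -110.0, -124.0, -127.0, -134.0, -158.0, -173.0, -176.0, -183.0, -224.0, -244.0]
toaster 6740 mean [0.7237 0.0647 0.2062] min [ 0.5826 -0.093   0.0501] max [0.8265 0.1874 0.6744]
plate 1387 mean [ 0.7606 -0.1842  0.021 ] min [ 0.675  -0.2523  0.01  ] max [ 0.8401 -0.0894  0.0407]
```

View pics/c.png

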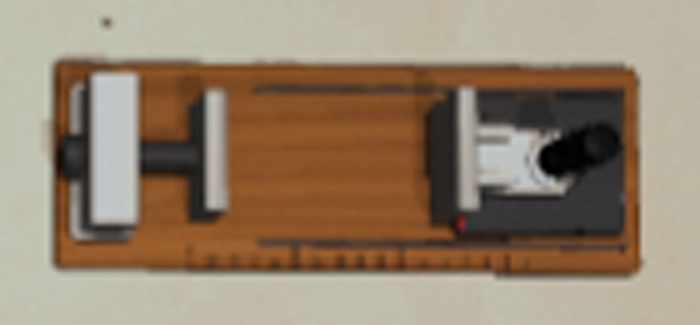

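The crop shows the bed, the stop face on its screw (~215,150), the jaw face (~467,150) and the knob (~600,140). The jaw stands square and nearly fully open.

Next I'll check toaster clearance, pick the jar with the fingers closing along x so it gets centred in x, and take a wrist picture over the gauge on the way.

```bash
cat >> h.py <<'E'
def tool(p,yaw,grasp=True):
    "grasp point p -> TCP position, orientation (pointing down)"
    return [p[0],p[1],p[2]+.164],[180,0,yaw]
E
python3 - <<'E'
from h import *
d=np.load('im1.npz'); 
for k in 'ts':
    W=d[k].reshape(-1,3); W=W[~np.isnan(W[:,0])]
    for zl,zh in((.03,.1),(.1,.13),(.13,.25)):
        m=(W[:,2]>zl)&(W[:,2]<zh)&(W[:,1]>-.12)&(W[:,1]<.0)&(W[:,0]>.63)&(W[:,0]<.9)
        x=np.sort(W[m,0]); print(k,zl,len(x),x[:1],np.percentile(x,2) if len(x) else '')
q0=np.array(bot.current_qpos())
for y in(90.9,-89.1): 
    for p in([.547,.327,.2],[.576,-.065,.15]): print(y,np.round(bot.solve_ik(*tool(p,y)),1))
for y in(180.9,.9): print(y,np.round(bot.solve_ik(*tool([.576,-.17,.1],y)),1))
E
```

```text
t 0.03 401 [0.69347477] 0.7011372316487492
t 0.1 232 [0.72365134] 0.7245000366876247
t 0.13 1132 [0.72528367] 0.7276538741457311
s 0.03 2516 [0.69438939] 0.7214806950667852
s 0.1 938 [0.72279153] 0.7243933743919688
s 0.13 3194 [0.72438238] 0.7282929338307872
90.9 [-46.2  18.2  16.2  88.9  -5.2  73.7 -28.5]
90.9 [-29.9  15.7  39.4 101.2 -10.7  66.9  13.6]
-89.1 [-30.6  18.1  -3.3  88.2   1.1  73.7 146.9]
-89.1 [ -51.5   26.8   70.   101.8  -26.7   70.5 -153.3]
180.9 [-22.8  23.3  45.1 101.1 -18.3  63.2 119.3]
0.9 [-26.3  24.8  49.8 101.2 -21.   63.7 -58.6]
```

```bash
python3 - <<'E'
from h import *
J=[.547,.3272]
bot.move_pose(*tool(J+[.19],90.9))
im=bot.get_image('wrist'); save(im,'w1.png')
W=pts(im); c=im['pixels'].astype(int)
m=(c[...,0]>110)&(c[...,1]<70)&(W[...,2]>.1)&(W[...,2]<.116)&(np.hypot(W[...,0]-J[0],W[...,1]-J[1])<.04)
p=W[m]; print(m.sum(),p.mean(0) if len(p) else '', cv2.minEnclosingCircle(p[:,:2].astype(np.float32)) if len(p) else '')
print(bot.current_time(),bot.current_tcp_pos(),bot.current_orientation())
E
```

```text
232 [0.55373409 0.34531553 0.10749938] ((0.5544431209564209, 0.3405141830444336), 0.017194289714097977)
1.675 [0.5457336  0.32955582 0.35410977] [-1.79974257e+02 -6.74883769e-02  9.11407282e+01]
```

View pics/w1.png

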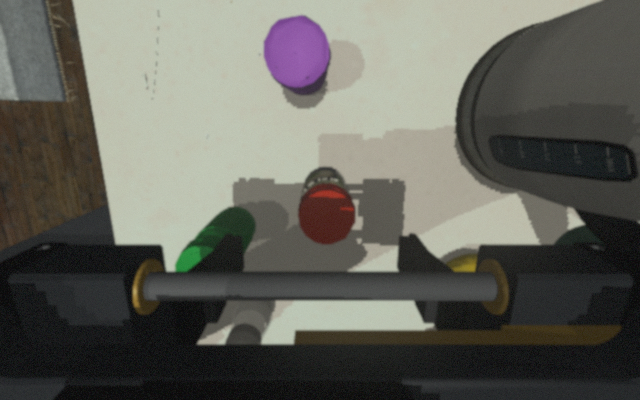

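The wrist view shows the red cap at (327,214), centred between the fingers, with the green jar outside the left finger. Picking it now.

```bash
python3 - <<'E'
from h import *
J=[.547,.3272]
print(bot.current_tcp_pos())
im=bot.get_image('wrist'); W=pts(im); c=im['pixels'].astype(int)
m=(c[...,0]>60)&(c[...,1]*2.2<c[...,0])&(W[...,2]>.103)&(W[...,2]<.116)&(np.hypot(W[...,0]-J[0],W[...,1]-J[1])<.04)
p=W[m]; print(len(p),p.mean(0),cv2.minEnclosingCircle(p[:,:2].astype(np.float32)))
bot.gripper_to(.068)
bot.line_to(tool(J+[.14],90.9)[0],[180,0,90.9]); print(bot.current_tcp_pos(),bot.current_ft_force())
bot.line_to(tool(J+[.077],90.9)[0],max_speed=.1); bot.dwell(.2); print(bot.current_tcp_pos(),bot.current_ft_force())
bot.gripper_to(.03,15)
print(bot.current_finger_gap(),bot.current_finger_force(),bot.current_ft_force(),bot.current_time())
E
```

```text
[0.5457336  0.32955582 0.35410977]
730 [0.55203881 0.33159998 0.10785519] ((0.5512552261352539, 0.3291889727115631), 0.021256960928440094)
[0.54709603 0.32719686 0.30402918] [-0.10392892 -0.15837852  0.44469812]
[0.54732395 0.32733378 0.24191198] [ 0.30569015 -1.14024277  0.0909064 ]
0.04466548210156942 14.952099097095697 [ 1.01738063  0.04063189 -0.11765046] 4.4083
```

```bash
python3 - <<'E'
from h import *
bot.line_to(tool([.547,.3272,.24],90.9)[0],max_speed=.25)
print(bot.current_finger_gap(),bot.current_ft_force())
bot.move_pose(*tool([.576,-.15,.24],90.9)); bot.dwell(.15)
im=bot.get_image('wrist'); save(im,'w2.png'); W=pts(im); c=im['pixels'].astype(int)
np.savez('im2.npz',W=W,c=c)
R=lambda p:cv2.minAreaRect((p[:,:2]*1000).astype(np.float32))
b=(np.abs(W[...,0]-.5753)<.07)&(W[...,1]>-.25)&(W[...,1]<.08)
z=W[...,2]
p=W[b&(z>.007)&(z<.018)&(c[...,0]-c[...,2]>20)]; print('bed',len(p),R(p))
for a in np.arange(-.1,.05,.02):
    q=p[np.abs(p[:,1]-a)<.01]
    if len(q)>50: print(round(a,2),np.percentile(q[:,0],[1,99]).round(4),np.percentile(q[:,0],[1,99]).mean().round(4))
p=W[b&(z>.055)&(z<.064)&(W[...,1]<.005)&(W[...,1]>-.07)]; 
if len(p): print('stopface',len(p),p.mean(0),R(p),np.percentile(p[:,1],[5,95]))
p=W[b&(z>.06)&(z<.072)&(W[...,1]>.005)]
if len(p): print('post',len(p),R(p))
p=W[b&(z>.064)&(z<.074)&(W[...,1]<-.07)]
if len(p): print('jaw',len(p),R(p))
print(bot.current_time(),bot.current_tcp_pos(),bot.current_orientation(),bot.current_ft_force())
E
```

```text
0.04426239520639189 [-0.05741812  0.21707265 -2.48712148]
bed 12402 ((579.6913452148438, -93.56198120117188), (100.08528137207031, 265.5102233886719), 0.2719919979572296)
-0.1 [0.531  0.6283] 0.5797
-0.08 [0.5308 0.628 ] 0.5794
-0.06 [0.5311 0.6281] 0.5796
-0.04 [0.5303 0.6279] 0.5791
-0.02 [0.5305 0.6281] 0.5793
0.0 [0.5297 0.6281] 0.5789
0.02 [0.5301 0.6284] 0.5792
0.04 [0.5291 0.6281] 0.5786
stopface 788 [ 0.57881012 -0.0179433   0.06149265] ((579.4276733398438, -17.388004302978516), (55.507850646972656, 11.207450866699219), 0.3575567603111267) [-0.02275391 -0.01280388]
post 601 ((579.3840942382812, 20.016725540161133), (69.21685791015625, 5.831313133239746), 1.540507435798645)
jaw 527 ((579.8084716796875, -129.35304260253906), (55.861812591552734, 9.422283172607422), 0.32500046491622925)
7.15 [ 0.57638762 -0.1488547   0.40390867] [-1.79993966e+02 -8.98428268e-03  9.10127726e+01] [-0.20204794 -0.38276922 -0.7864895 ]
```

View pics/w2.png

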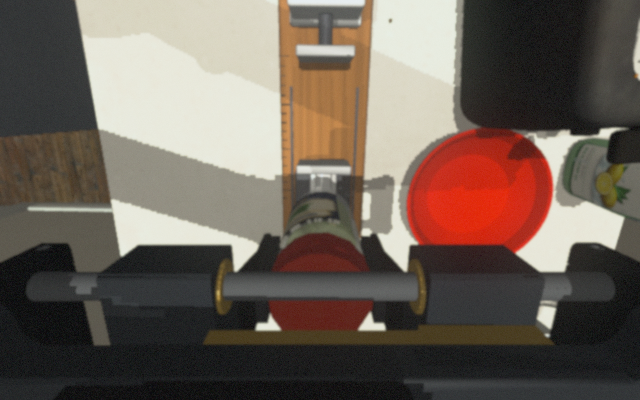

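The wrist view puts the gauge centreline at x≈0.579, against 0.575 from the top camera. The held jar's cap at (320,285) can arbitrate, since it's centred in the gripper at a known x.

```bash
python3 - <<'E'
from h import *
d=np.load('im2.npz'); W,c=d['W'],d['c']
m=(c[...,0]>50)&(c[...,1]*2.2<c[...,0])
for r in (240,245,250,255,305,310,315,320,325,330):
    u=np.where(m[r,230:400]&(W[r,230:400,2]<.4)&(W[r,230:400,2]>.2))[0]+230
    if len(u)>5: print(r,u[0],u[-1],(u[0]+u[-1])/2,W[r,[u[0]+1,u[-1]-1],0].round(4),np.nanmean(W[r,u,0]).round(4),np.nanmean(W[r,u,1:],0).round(3))
im=bot.get_image('top'); save(im,'t2.png'); Wt=pts(im)
# gripper body top-view x extent
z=Wt[...,2]; k=(z>.27)&(z<.6)&(np.abs(Wt[...,1]+.149)<.03)
print(Wt[k][:,0].min(),Wt[k][:,0].max(), im['cx'],bot.current_tcp_pos())
w=bot.get_image('wrist');C=np.linalg.inv(w['camera_from_world']);print(w['cx'],w['fx'],w['k1'],C.round(4))
E
```

```text
240 299 340 319.5 [0.5676 0.5849] 0.5749 [-0.126  0.257]
245 293 346 319.5 [0.5651 0.5874] 0.5772 [-0.127  0.26 ]
250 290 352 321.0 [0.5638 0.5899] 0.5771 [-0.127  0.264]
255 280 359 319.5 [0.559  0.5934] 0.5765 [-0.128  0.268]
305 270 371 320.5 [0.5565 0.5978] 0.5769 [-0.149  0.271]
310 270 368 319.0 [0.5565 0.5965] 0.5765 [-0.151  0.271]
315 273 363 318.0 [0.5577 0.5945] 0.5761 [-0.154  0.271]
320 278 361 319.5 [0.5597 0.5938] 0.5767 [-0.156  0.271]
325 281 357 319.0 [0.5608 0.5921] 0.5768 [-0.158  0.271]
0.4784802941489546 0.6692240825084366 323.8941979701592 [ 0.5762834  -0.14914844  0.40393207]
320.19070661498756 314.4378529925226 0.004946831184458289 [[ 9.999e-01  1.630e-02  3.800e-03  5.756e-01]
 [ 1.670e-02 -9.602e-01 -2.789e-01 -7.180e-02]
 [-9.000e-04  2.789e-01 -9.603e-01  3.839e-01]
 [ 0.000e+00  0.000e+00  0.000e+00  1.000e+00]]
```

View pics/t2.png

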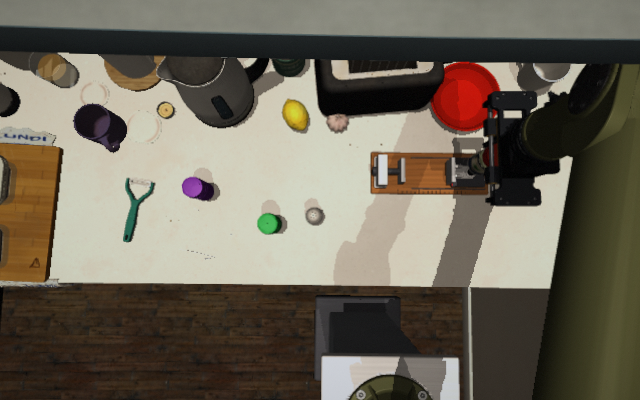

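The top view shows the gripper at (515,150), with the gauge and its neighbours undisturbed. The top camera reads the gripper 2.4 mm low in x, and the wrist camera reads slightly high when far from its target. That puts the centreline at x≈0.578, so I'll place the jar there.

```bash
python3 - <<'E'
from h import *
Y=90.5
bot.line_to(tool([.578,-.07,.24],Y)[0],[180,0,Y],max_speed=.25)
bot.line_to(tool([.578,-.07,.100],Y)[0],max_speed=.15); bot.dwell(.1)
f0=np.array(bot.current_ft_force()); print(f0,bot.current_tcp_pos())
z=.096
while z>.085:
    bot.line_to(tool([.578,-.07,z],Y)[0],max_speed=.03)
    f=np.array(bot.current_ft_force())-f0
    print(round(z,4),f.round(2))
    if f[2]>1.5: break
    z-=.0015
bot.dwell(.1);print(np.array(bot.current_ft_force())-f0,bot.current_tcp_pos())
bot.gripper_to(.07)
print(bot.current_tcp_pos(),bot.current_ft_force())
bot.line_to(tool([.578,-.07,.19],Y)[0],max_speed=.15)
bot.move_pose(*tool([.578,-.22,.2],.5)); bot.dwell(.1)
im=bot.get_image('top'); save(im,'t3.png'); W=pts(im); c=im['pixels'].astype(int); np.savez('im3.npz',W=W,c=c)
b=(np.abs(W[...,0]-.5753)<.07)&(W[...,1]>-.25)&(W[...,1]<.06); zz=W[...,2]
m=b&(c[...,0]>60)&(c[...,1]*2.2<c[...,0])&(zz>.112)&(zz<.13)
p=W[m]; print('cap',len(p),p.mean(0),cv2.minEnclosingCircle(p[:,:2].astype(np.float32)))
p=W[b&(zz>.007)&(zz<.018)&(c[...,0]-c[...,2]>20)]; print('bed',cv2.minAreaRect((p[:,:2]*1000).astype(np.float32)))
print(bot.current_time())
E
```

```text
[ 1.42181124e-01 -1.87910872e-01  1.05943733e-04] [ 0.57852066 -0.07017492  0.2651712 ]
0.096 [-0.39 -0.49 -0.99]
0.0945 [ 0.07  1.83 -1.24]
0.093 [ 0.79  0.76 -1.71]
0.0915 [-0.76  0.36 -2.56]
0.09 [-0.48  0.67 -1.24]
0.0885 [1.24 0.6  0.25]
0.087 [-1.    1.39  8.27]
[-1.75425459  1.09011276  7.96308364] [ 0.578677   -0.07004433  0.25262991]
[ 0.57797618 -0.06998395  0.25092934] [-0.57743641 -0.50063361 -0.74164839]
cap 333 [ 0.57535334 -0.06880037  0.11964191] ((0.5752306580543518, -0.0700974315404892), 0.022617731243371964)
bed ((575.3311157226562, -89.21775817871094), (99.3081283569336, 279.4760437011719), 0.8463079333305359)
13.625
```

View pics/t3.png

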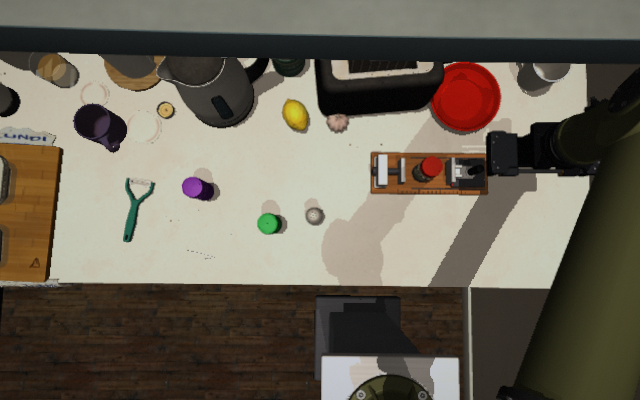

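The top view shows the jar upright at (431,168) between the faces. The cap is at x=0.5752 against the bed line at 0.5750 in the same image, so it's centred to about 0.3 mm and clear of both faces. Next I'll pinch the knob and push.

```bash
python3 - <<'E'
from h import *
a=np.radians(.6); K=np.array([.5785,-.179,.087]); D=np.array([-np.sin(a),np.cos(a),0])
o=[180,0,.6]
bot.gripper_to(.045)
bot.line_to(tool(K+[0,0,.04],0)[0],o,max_speed=.12)
bot.line_to(tool(K,0)[0],max_speed=.08); bot.dwell(.3)
def F(n=6):
    r=[]
    for _ in range(n): bot.dwell(.02); r.append(bot.current_ft_force())
    return np.mean(r,0)
f0=F(); print('f0',f0,bot.current_tcp_pos())
bot.gripper_to(.01,20); print(bot.current_finger_gap(),F()-f0,bot.current_tcp_pos())
np.save('f0.npy',f0)
bot.line_to(tool(K+D*.028,0)[0],max_speed=.06); print(.028,F()-f0)
s=.030
while s<.052:
    bot.line_to(tool(K+D*s,0)[0],max_speed=.03); f=F(3)-f0; print(round(s,4),f.round(2),bot.current_finger_gap().__round__(4))
    if -f[1]>4.5: break
    s+=.003
print(bot.current_time(),bot.current_tcp_pos())
E
```

```text
f0 [-0.09155679  0.17654397 -0.10966185] [ 0.57858679 -0.17903463  0.25129986]
0.017248564555969424 [ 0.23977339 -0.82346731  0.03182142] [ 0.57847168 -0.17925711  0.25100862]
0.028 [0.6317704  0.84774986 0.05380083]
0.03 [ 0.77 -0.89 -0.6 ] 0.0174
0.033 [ 2.02 -2.03 -1.61] 0.017
0.036 [ 1.68 -2.16 -1.36] 0.0171
0.039 [ 2.46 -1.54 -1.73] 0.0176
0.042 [ 2.76 -1.31 -1.73] 0.0173
0.045 [ 3.32 -1.05 -1.4 ] 0.0171
0.048 [ 2.92 -1.6  -1.94] 0.0172
0.051 [ 3.58 -1.37 -2.42] 0.0173
20.0833 [ 0.5780519  -0.12771491  0.2510373 ]
```

```bash
python3 - <<'E'
from h import *
f0=np.load('f0.npy')
def F(n=5):
    r=[]
    for _ in range(n): bot.dwell(.02); r.append(bot.current_ft_force())
    return np.mean(r,0)-f0
a=np.radians(.6); D=np.array([-np.sin(a),np.cos(a),0]); K=np.array([.579,-.179,.087])
s=.0515; h=0
while s<.066:
    bot.line_to(tool(K+D*s,0)[0],max_speed=.02); f=F(); 
    print(round(s,4),f.round(2),round(bot.current_tcp_pos()[1],4))
    if -f[1]>5.3: break
    s+=.0006 if -f[1]<2.6 else .0002
print(bot.current_time())
E
```

```text
0.0515 [ 1.53 -1.34 -0.7 ] -0.1276
0.0521 [ 1.17 -2.43 -0.15] -0.1272
0.0527 [ 0.15 -2.54  0.74] -0.1263
0.0533 [-0.46 -2.17  1.23] -0.1257
0.0539 [-1.38 -2.19  1.42] -0.1251
0.0545 [-1.86 -2.32  2.  ] -0.1245
0.0551 [-1.95 -2.65  1.55] -0.1239
0.0553 [-2.24 -2.54  1.92] -0.1237
0.0559 [-2.25 -2.23  1.94] -0.123
0.0565 [-2.59 -2.42  2.07] -0.1225
0.0571 [-2.26 -4.34  1.36] -0.1223
0.0573 [-2.38 -4.66  1.21] -0.1222
0.0575 [-2.21 -5.26  0.94] -0.1222
0.0577 [-2.56 -5.52  1.12] -0.1221
24.75
```

```bash
python3 - <<'E'
from h import *
f0=np.load('f0.npy')
def F(n=5):
    r=[]
    for _ in range(n): bot.dwell(.02); r.append(bot.current_ft_force())
    return np.mean(r,0)-f0
a=np.radians(.6); D=np.array([-np.sin(a),np.cos(a),0]); K=np.array([.579,-.179,.087])
s=.0578
while s<.0592:
    bot.line_to(tool(K+D*s,0)[0],max_speed=.02); f=F(); print(round(s,4),f.round(2))
    if -f[1]>6.1: break
    s+=.00015
bot.dwell(.6); print('hold',F()); bot.dwell(.3); print(F())
im=bot.get_image('scene'); cv2.imwrite('pics/s2.png',cv2.resize(im['pixels'][180:380,300:520,::-1],None,fx=3,fy=3))
print(bot.current_time())
E
```

```text
0.0578 [-2.13 -5.71  0.8 ]
0.0579 [-2.06 -6.07  0.61]
0.0581 [-2.1  -6.11  0.47]
hold [-1.7039768  -6.13856609  0.62179952]
[-2.09544342 -6.22327447 -0.0745173 ]
26.8667
```

View pics/s2.png

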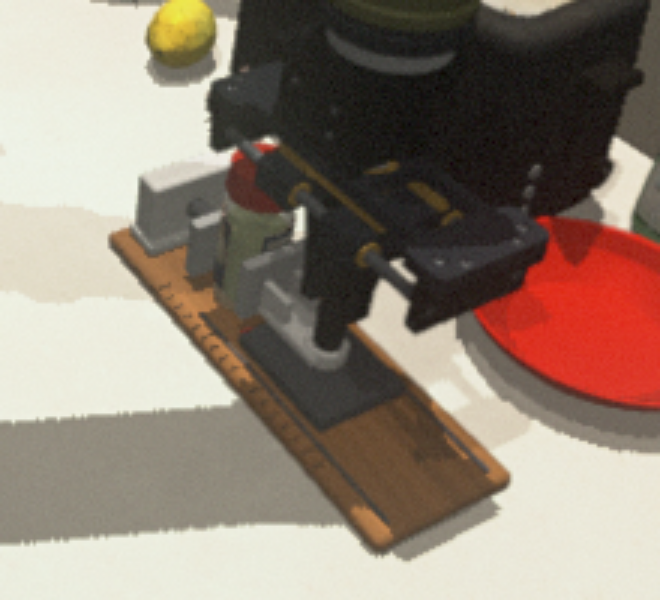

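The crop shows the jar standing snug between the stop face (~205,245) and the square jaw (~275,280). The hold was about 6.2 N at the wrist, which is roughly 4.7 N at the faces after friction. Releasing and checking.

```bash
python3 - <<'E'
from h import *
bot.gripper_to(.040); bot.dwell(.2)
print(bot.current_finger_gap(),bot.current_ft_force(),bot.current_tcp_pos())
p=np.array(bot.current_tcp_pos()); 
bot.line_to(p+[0,0,.06],max_speed=.08)
bot.line_to(p+[0,-.12,.13],max_speed=.2); bot.dwell(.1)
im=bot.get_image('top'); W=pts(im); c=im['pixels'].astype(int); zz=W[...,2]
b=(np.abs(W[...,0]-.5753)<.07)&(W[...,1]>-.22)&(W[...,1]<.06)
R=lambda p:cv2.minAreaRect((p[:,:2]*1000).astype(np.float32))
q=W[b&(c[...,0]>60)&(c[...,1]*2.2<c[...,0])&(zz>.112)&(zz<.13)]; print('cap',len(q),q.mean(0),cv2.minEnclosingCircle(q[:,:2].astype(np.float32)))
cv2.imwrite('pics/t4.png',cv2.resize(im['pixels'][130:215,350:510,::-1],None,fx=5,fy=5,interpolation=cv2.INTER_CUBIC))
print(bot.current_time())
E
```

```text
0.03995951318160861 [ 0.30351264 -0.44664261  0.5289234 ] [ 0.57838849 -0.12093007  0.25099417]
cap 318 [ 0.57636823 -0.04419236  0.11986192] ((0.5763425230979919, -0.04552909731864929), 0.02193564549088478)
29.675
```

View pics/t4.png

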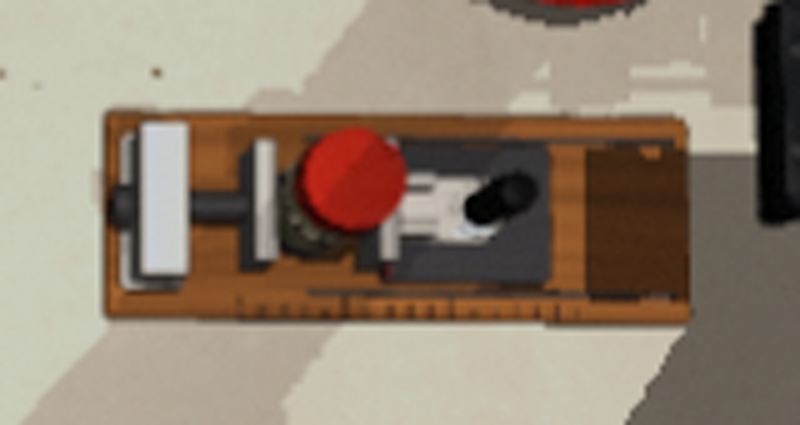

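The crop shows the jar upright and snug between the faces, the jaw square, and the gripper clear to the right. Handing in.

```bash
python3 -c "
from rig import bot
print(bot.close_job())"
```

```text
the job is handed in; nothing more can be done
None
```

The red-capped jar is standing upright and snug in the closed gauge. I pushed the jaw by its knob to a steady 6.2 N at the wrist, about 4.7 N on the jar after the carriage's friction. In the last picture the jar was about 1.5 mm off the measuring line, the jaw looked square and the gripper was clear. I handed the job in at about 30 s.

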